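# Clip the fridge key onto the bench's snap hook

### The arm

A 7-joint arm with a two-finger parallel gripper is mounted at the origin on the work surface. World frame = base frame: x ahead of the robot, y to its left, z up, the work surface at z = 0. Lengths are in m, angles in rad, forces in N, time in s.
With the tool pointing down it reaches from about 0.35 to 0.9 m from the base axis. Payload 8.1 kg.
Tool frame: the origin (TCP) lies midway between the tips of the shut fingers; the grasp point (between the pads) lies arm.grasp_offset behind it (arm.grasp_offset is the distance from the TCP to the grasp point, in m); z points along the fingers, y is the line along which they close (so a half turn about z gives the same grasp; the last joint's range is limited). The gripper opens to 92 mm and grips with 3 to 60 N. Pads are 19 mm wide; open, the fingers measure 130 mm over their backs; the gripper's body (75 mm by 190 mm) begins 47 mm behind the grasp point.
Start: joints at [1.101, 0.434, 0.025, 1.573, -0.012, 1.134, -0.075], TCP at [0.224, -0.583, 0.227] pointing down, gripper open.
Joint ranges: [-2.62, 2.62], [-0.44, 2.09], [-1.27, 1.32], [0.08, 2.57], [-1.32, 4.46], [0.12, 2], [-2.74, 2.74]. Speed limits (rad/s): [2.22, 2.22, 3.01, 3.01, 3.14, 3.14, 3.14].

### API

Orientations are given as a rotation vector (axis times angle).
In Python, from cell import observe, imaging, arm gives the robot as it stands.
- The arm moves only by the tool apply_moves, never from a script. Its argument "commands" is a list of rows, each a list of 5 numbers: the opening in per cent of the stroke, from 0 (shut) to 100 (fully open), then the shift along the world's x, y, z in units of 0.06 m (1.0 is 0.06 m), then the turn about the world's z in units of 0.5 rad (1.0 is 0.5 rad). A call has 1 to 12 rows; each row shifts and turns the commanded pose from where the row before left it; what a row does not reach is not made up. A row lasts 1/8 s, in which the tool goes at most 62.5 mm and 10.7 degrees, less where a joint would pass 70% of its speed; a pose out of reach is approached as far as the arm can. A call with a number of a shift or a turn outside -1 to 1 is refused whole. A call with a gripper value outside its range is refused whole. The fingers move at their own pace and stop on an object; "newtons" is the grip in N (left out, the last holds). Time passes only in rows, so rows that do not move let the fingers close. It gives the time, the measured TCP pose, the force, the opening and the grip force at its end, in the units of the state.
- observe(): the state, without advancing time (a new reading comes with each control period).
- imaging.get_image(name): name is "side" or "top"; returns (picture, depth): 480x640x3 uint8, red, green, blue; 480x640 float32, m along the optical axis (not along the pixel's ray), 0 where there is no reading.
- imaging.camera_params(name): a dict with "camera_matrix" (3x3 intrinsics, pixels), "dist" ([k1, k2, p1, p2, k3] as OpenCV has them; the pictures are not rectified), "origin" and "rotation" of the camera in the world. Camera axes: x right, y up, looking along -z (the intrinsics and any distortion apply to the point x, -y, -z); pixel columns grow to the right and rows downward; lengths in m; the calibration is good to about 2 mm. A picture is of the moment at which its call begins. camera_params takes no time and is no camera call.
- arm.sign_off(): hands the job in; it is judged then, once.
The state is a dict: "clock": time; "joints": joint angles; "dq": joint speeds; "joint_efforts": joint torques, N m; "position": TCP position; "ee_rot": TCP orientation; "force": force on the tool from outside, world axes, zero at the start; "ft_torque": the same for the moment, N m; "width": opening from 0.0 (shut) to 1.0 (fully open); "gripper_force": force on a finger pad.
Only numpy, scipy, OpenCV 4.12 (cv2) and the standard library are available. Lean on these libraries where they do the work, as an engineer would, in place of code of your own. Each camera call takes 0.05 s, during which the arm holds its last target. There are 200 camera calls.

### The job

Take the key that has the large steel eye and press its eye down past the sprung gate of the upright snap hook until the gate snaps shut behind it. Still holding the key, tug it upward with 5 to 10 newtons to prove that the gate holds it; then let it go so that it hangs quietly on the hook. Do not force anything, and leave the other things on the bench where they are.

Things in the scene. Friction and masses are not known exactly. Their poses are not given: they have to be found in the camera images.
- key: Key to be clipped, 56 to 112 g, lying flat. Grey plastic grip 46 x 26 x 18 mm (along the key's x, y, z); origin = centre of the grip's underside. At its +x end a round steel eye of 7 mm bar, 44 mm outside and 30 mm inside diameter, lying flat at half the grip's height; at its -x end a steel blade reaching to x = -58 mm, with its bit to the +y side.
- eye (a point): Centre of the key's eye: 45 mm from the key's origin along the key's x and 9 mm above its underside; axes of the key. The middle of the eye's bar runs 18.5 mm from it. The eye goes on level from above, grip to the hook's -x side: the nose comes up inside the eye, the eye's far bar goes down midway (within 4 mm) between nose and post, so the eye's centre is some 6.5 mm to the -x side of the nose.
- hook: Upright steel snap hook (a U open upward, closed by a sprung gate) on a telescopic post at x = +12 mm; foot 90 x 70 x 12 mm, screwed down; origin = centre of its underside. The post was locked by hand at any height in a 50 mm range, which is NOT measured: feel for it (or look). The -x side roughly faces the robot (yaw -0.5 to 0.5); there, below the U, the key has room to hang.
- under_nose (a point): Point on top of the foot (12 mm above the bench) straight below the hook's nose, 12 mm to the -x side of the foot's middle; axes of the hook. The nose is the U's free limb, a 9 mm upright bar; the other limb is the 9 mm post, 24 mm to its +x side; between them are 15 mm. Nose top: 188 to 238 mm above the bench; floor of the U 42 mm below the nose top.
- gate (a joint): Sprung gate, 5 mm bar 21 mm long, hinged on the post 12 mm below the nose top and reaching up across to the nose. 0 = shut; swings only down and inward, to 1.75 rad; a spring shuts it. The push rises to some 3 to 12 N; the eye's bar slips past the gate's end 2 to 7 mm above the U's floor. From inside it cannot be opened: lifted 24 to 27 mm off the floor, the bar is stopped by it.
- spare_key: Another loose key with the same grey grip and blade, but only a tiny pierced lug (19 mm outside, 7 mm hole) instead of the large eye: it does not fit the hook. Origin as for the key. Bystander; may lie in either place.
- cup0: screw-lidded clear specimen cup, 62 mm across, 69 mm tall, loose; origin at the centre of its underside. Bystander.
- cup1: screw-lidded clear specimen cup, 62 mm across, 69 mm tall, loose; origin at the centre of its underside. Bystander.
- cup2: screw-lidded clear specimen cup, 62 mm across, 69 mm tall, loose; origin at the centre of its underside. Bystander.
- dish: Covered glass dish, 90 mm across, 17 mm high, loose; origin at the centre of its underside. Bystander.
- pen: Marker pen, 140 mm long, 14 mm thick, lying along its x, loose; origin beneath its middle. Bystander.
- slidebox: Closed box of glass slides, 90 x 70 x 35 mm, loose; origin at the centre of its underside. Bystander.
Things that resemble listed ones, but are neither listed nor needed, are in the scene too. Leave any pink look-alike of the key alone. Leave any blue look-alike of the hook alone.

How it is judged:
On the way, in this order (a step that is already met when the one before it is completed fails the run):
1. the eye, over the nose, pushes the gate open (horizontal distance between eye and under_nose below 0.015 m and value of joint gate above 1 rad and contact force between key and gate above 0.3 N), for 0.05 s.
2. with the gate shut behind it, the held key is tugged against the gate with at least 3.5 N (horizontal distance between eye and under_nose below 0.015 m and value of joint gate below 0.1 rad and contact force between key and gate above 3.5 N and contact force between key and the fingers above 1 N), for 0.15 s.
At the end, for the whole second after the job is handed in: The key hangs on the hook, let go and at rest (slower than 50 mm/s), its weight on the hook: the eye's centre within 30 mm horizontally of the nose and over 90 mm above the bench, the key's origin over 50 mm above it, and the gate shut (under 0.1 rad) (value of joint gate below 0.1 rad and horizontal distance between eye and under_nose below 0.03 m and height (world z) of eye above 0.09 m and height (world z) of key above 0.05 m and contact force between key and hook above 0.25 N and contact force between key and the fingers below 0.01 N and linear speed of key below 0.05 m/s); the robot touches nothing.
It fails at once if the key is forced against the hook or its gate with more than 18 N (contact force between key and hook above 18 N).
It fails at once if the shut gate is wrenched with more than 12 N (value of joint gate below 0.1 rad and contact force between key and gate above 12 N).
It fails at once if the robot itself pushes on the hook with more than 5 N (contact force between any of the fingers, the arm and hook above 5 N).
It fails at once if another thing on the bench is moved by more than 20 mm (distance of any of spare_key, cup0, cup1, cup2, dish, pen, slidebox from where it was at the start of the episode above 0.02 m).
It also fails if it takes over 64 s, if anything falls off the work surface, if the arm or the gripper's body presses on something with over 40 N, if the wrist force passes 120 N, or if a joint passes its speed limit or range.

## Working session

There is one attempt and no reset: what is moved stays moved. The work goes in short steps, Python scripts to look and compute and a tool call to move; the robot and the scene stay as the last step left them, time stands still between calls to the robot, and variables do not carry over. Pictures are saved under pics/ and viewed, at most 10 in all, crops included, and the job is handed in when it is done.

Besides the shell and the picture viewer there is one more tool, called after ">>>" as a command line: name --pt "numbers of a row" for each row, then --argument value for the rest. apply_moves: Moves the arm, as the interface text tells. Its arguments: {"type":"object","properties":{"commands":{"type":"array"},"newtons":{"type":"number"}},"required":["commands"]}

```bash
mkdir -p pics
cat > h.py <<'E'
import numpy as np, cv2
from cell import observe, imaging, arm
def grab(n):
    im,d=imaging.get_image(n); np.savez('/tmp/%s.npz'%n,im=im,d=d); return im,d
def load(n):
    z=np.load('/tmp/%s.npz'%n); return z['im'],z['d']
def ray(n,u,v):
    p=imaging.camera_params(n)
    q=cv2.undistortPoints(np.array([[[u,v]]],float),np.array(p['camera_matrix']),np.array(p['dist'],float))[0,0]
    return np.array(p['origin']),np.array(p['rotation'])@np.array([q[0],-q[1],-1.])
def atz(n,u,v,z):
    o,r=ray(n,u,v); return o+r*(z-o[2])/r[2]
def dep(n,u,v,d):
    o,r=ray(n,u,v); return o+r*d[int(v),int(u)]
def save(im,f,box=None,k=1):
    if box: im=im[box[1]:box[3],box[0]:box[2]]
    cv2.imwrite('pics/'+f,cv2.resize(im[...,::-1],None,fx=k,fy=k,interpolation=cv2.INTER_CUBIC))
E
python3 - <<'E'
from h import *
for n in('top','side'):
    im,d=grab(n); save(im,n+'0.png'); p=imaging.camera_params(n); print(n,p)
print(observe(),arm.grasp_offset)
E
```

```text
top {'camera_matrix': array([[491.18600379,   0.        , 315.75066375],
       [  0.        , 491.18600379, 243.78869398],
       [  0.        ,   0.        ,   1.        ]]), 'dist': array([-0.09878986,  0.        ,  0.        ,  0.        ,  0.        ]), 'origin': array([0.43292977, 0.05765256, 1.18652116]), 'rotation': array([ 0.14428068, -0.12737089, -1.5822492 ])}
side {'camera_matrix': array([[545.60148589,   0.        , 323.02404704],
       [  0.        , 545.60148589, 245.02026732],
       [  0.        ,   0.        ,   1.        ]]), 'dist': array([-0.04002575,  0.        ,  0.        ,  0.        ,  0.        ]), 'origin': array([0.12684105, 0.58004304, 0.95518553]), 'rotation': array([ 0.35413867, -0.82259555, -2.25806455])}
{'clock': 0.1, 'joints': array([ 1.10138707,  0.43515213,  0.02495256,  1.57399649, -0.0115721 ,
        1.13400849, -0.07509782]), 'dq': array([ 0.0007691 , -0.00364285,  0.00037136, -0.0007289 , -0.00016968,
        0.00146159,  0.00038406]), 'joint_efforts': array([ 4.17082454e-03, -6.69125533e+01,  9.88668948e-01, -3.15143466e+01,
       -6.04437618e-02,  3.73308139e-02,  1.03786290e-04]), 'position': array([ 0.22393817, -0.58301304,  0.22602767]), 'ee_rot': array([-3.08757411e+00, -5.72653445e-01,  6.29162078e-04]), 'force': array([0.76031535, 0.29814636, 0.15905737]), 'ft_torque': array([-0.00649702,  0.03156151,  0.01908948]), 'gripper_force': 0.0, 'width': 0.9966716652083977} 0.0188
```

Rotation is a rotation vector; I fix the helper and view.

```bash
sed -i "s/np.array(p\['rotation'\])@/cv2.Rodrigues(np.array(p['rotation'],float))[0]@/" h.py
```

```text
(no output)
```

View pics/top0.png

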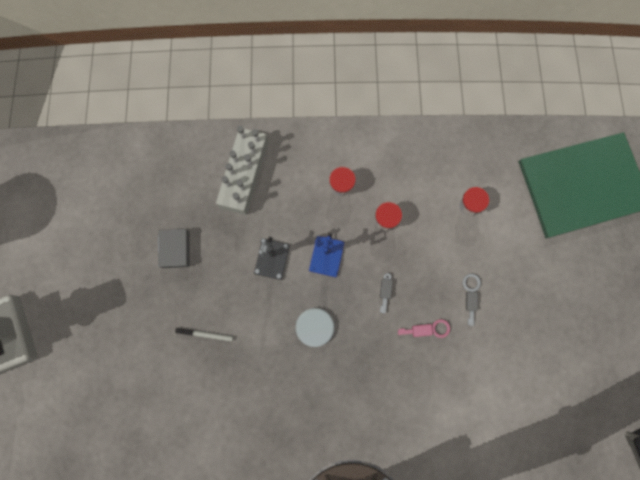

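View pics/side0.png

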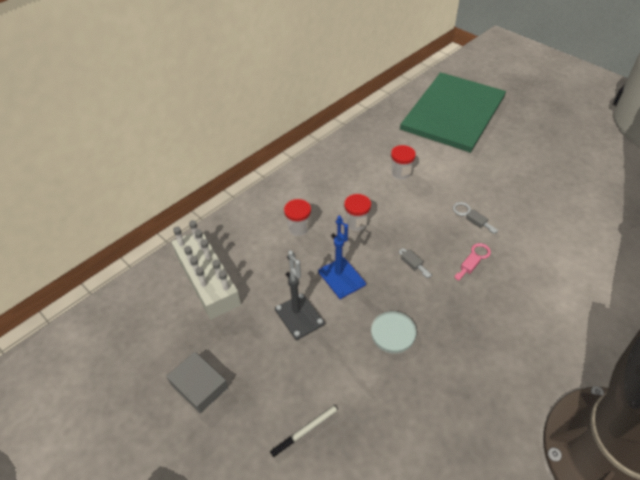

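Candidates: grey keys at top (472,298) with a large ring and (386,292) with a tiny lug, plus a pink one at (427,330). The first fits the key. The grey hook at (268,255) is the real one; the blue one at (326,255) is the look-alike. I'll confirm with one enlarged crop.

Run:
```python
from h import *
t,d=load('top'); s,ds=load('side')
a=cv2.resize(t[265:345,370:500],None,fx=5,fy=5,interpolation=2)[:, :650]
b=cv2.resize(t[225:295,245:295],None,fx=5,fy=5,interpolation=2)
c=cv2.resize(s[235:345,265:375],None,fx=5,fy=5,interpolation=2)
save(t,'key1.png',(370,265,500,345),6)
L=np.zeros((550,800,3),np.uint8); L[:350,:250]=b; L[:550,250:800]=c; save(L,'hook1.png')
for n,u,v in [('top',472,283),('top',472,300),('top',473,320),('top',268,262),('side',300,318)]:
    print(n,u,v,dep(n,u,v,d if n=='top' else ds),atz(n,u,v,.009))
```

```text
top 472 283 [ 0.53623095 -0.30897582  0.00383167] [ 0.53577953 -0.30737366  0.009     ]
top 472 300 [ 0.49427863 -0.30149845  0.01966036] [ 0.49483911 -0.30477963  0.009     ]
top 473 320 [ 0.44705216 -0.30304158  0.01312602] [ 0.44710182 -0.30430989  0.009     ]
top 268 262 [0.59474742 0.18461488 0.01426103] [0.59547364 0.18518468 0.009     ]
side 300 318 [0.59492506 0.18554539 0.01106773] [0.59595022 0.18468139 0.009     ]
```

View pics/key1.png

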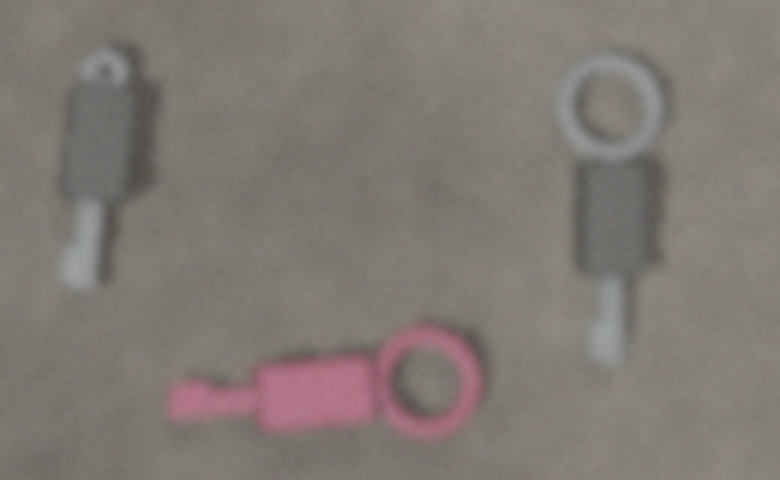

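View pics/hook1.png

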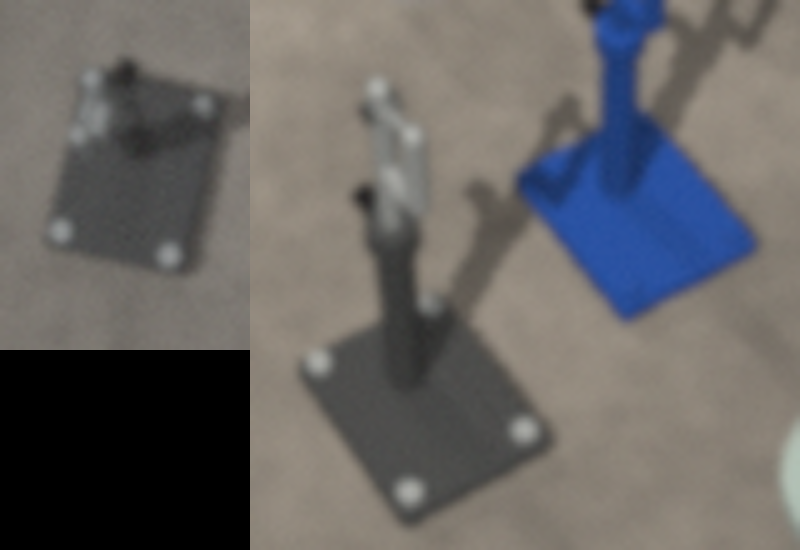

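Run:
```python
from h import *
T=lambda x,y:(245+x/5,225+y/5); S=lambda x,y:(265+(x-250)/5,235+y/5)
A=np.array([atz('top',*T(*p),.012) for p in [(92,77),(204,103),(168,256),(60,230)]])
B=np.array([atz('side',*S(*p),.012) for p in [(318,362),(432,303),(524,430),(408,492)]])
print(A.round(4),A.mean(0));print(B.round(4),B.mean(0))
for M in(A,B):
    e=(M[1]-M[2])+(M[0]-M[3]); print('yaw',np.arctan2(e[1],e[0]))
K=lambda x,y:(370+x/6,265+y/6)
e=atz('top',*K(611,107),.009);g=atz('top',*K(614,213),.018);b=atz('top',*K(609,362),.009)
print('key',e,g,b,e-g)
c=(A.mean(0)+B.mean(0))/2
# ray plane: height where side ray of nose comes nearest hook vertical through under_nose
for yaw in(np.arctan2(*( ((A[1]-A[2])+(A[0]-A[3])+(B[1]-B[2])+(B[0]-B[3]))[[1,0]])),):
    ux=np.array([np.cos(yaw),np.sin(yaw)]);N=c[:2]-.012*ux;P=c[:2]+.012*ux
    print(yaw,'nose',N,'post',P)
    for n,pt,w in(('side',S(411,133),N),('side',S(376,88),P)):
        o,r=ray(n,*pt); h=r[:2]; t=((w-o[:2])@h)/(h@h); q=o+r*t; print(n,q, q[:2]-w)
    p=imaging.camera_params('top')
    for w,zs in((N,(.19,.21,.23)),(P,(.19,.23))):
        for z in zs:
            R=cv2.Rodrigues(np.array(p['rotation']))[0].T; q=R@(np.array([*w,z])-p['origin']); q=np.array([q[0],-q[1],-q[2]])
            u=cv2.projectPoints(q[None],np.zeros(3),np.zeros(3),p['camera_matrix'],p['dist'])[0][0,0]; print(z,u,(u-[245,225])*5)
```

```text
[[0.6483 0.1962 0.012 ]
 [0.6346 0.1416 0.012 ]
 [0.5602 0.1593 0.012 ]
 [0.5736 0.2115 0.012 ]] [0.60416383 0.17712287 0.012     ]
[[0.6453 0.1983 0.012 ]
 [0.6321 0.1448 0.012 ]
 [0.5601 0.1633 0.012 ]
 [0.5734 0.2161 0.012 ]] [0.60272335 0.18063673 0.012     ]
yaw -0.21746210298169416
yaw -0.24706534104510205
key [ 0.53619155 -0.30699013  0.009     ] [ 0.49315839 -0.30274403  0.018     ] [ 0.43456234 -0.29992047  0.009     ] [ 0.04303315 -0.0042461  -0.009     ]
-0.23205313508809283 nose [0.59176523 0.18163951] post [0.61512194 0.17612009]
side [0.59241426 0.18239941 0.1947841 ] [0.00064903 0.0007599 ]
side [0.61592752 0.17709787 0.19588899] [0.00080557 0.00097779]
0.19 [260.24106656 251.8786228 ] [ 76.20533279 134.393114  ]
0.21 [259.02019811 250.33880963] [ 70.10099057 126.69404814]
0.23 [257.75008984 248.73662899] [ 63.75044921 118.68314495]
0.19 [262.95342162 240.67286022] [89.76710809 78.36430111]
0.23 [260.5830465  237.09141216] [77.91523248 60.4570608 ]
```

>>> apply_moves --pt "65 0.46 0.46 -0.2 -0.09" --pt "65 0.46 0.46 -0.2 -0.09" --pt "65 0.46 0.46 -0.2 -0.09" --pt "65 0.46 0.46 -0.2 -0.09" --pt "65 0.46 0.46 -0.2 -0.09" --pt "65 0.46 0.46 -0.2 -0.09" --pt "65 0.46 0.46 -0.2 -0.09" --pt "65 0.46 0.46 -0.2 -0.09" --pt "65 0.46 0.46 -0.2 -0.09" --pt "65 0.46 0.46 -0.2 -0.09" --pt "65 0 0 0 0" --pt "65 0 0 0 0" --newtons 50

```text
clock: 1.6
position: [0.4996, -0.3078, 0.1065]
ee_rot: [3.139, -0.13, -0.002]
force: [0.4, -0.1, -0.3]
width: 0.652
gripper_force: 0.0
```

>>> apply_moves --pt "65 0.04 0.065 -0.4 0" --pt "65 0 0 -0.4 0" --pt "65 0 0 -0.4 0" --pt "65 0 0 -0.3 0" --pt "65 0 0 -0.2 0" --pt "65 0 0 0 0" --pt "65 0 0 0 0"

```text
clock: 2.48
position: [0.5029, -0.3039, 0.0054]
ee_rot: [3.138, -0.131, 0.001]
force: [-0.1, 0.7, -0.3]
width: 0.65
gripper_force: 0.0
```

Run:
```python
from h import *
t,_=grab('top'); s,_=grab('side')
L=np.zeros((560,800,3),np.uint8)
a=cv2.resize(t[255:345,420:520],None,fx=4,fy=4,interpolation=2); b=cv2.resize(s[170:280,430:530],None,fx=4,fy=4,interpolation=2)
L[:360,:400]=a; L[:440,400:]=b; save(L,'grip1.png'); print(observe()['position'],observe()['force'])
```

```text
[ 0.50308651 -0.30383902  0.00554366] [-0.20848882  0.30659353 -0.27549121]
```

View pics/grip1.png

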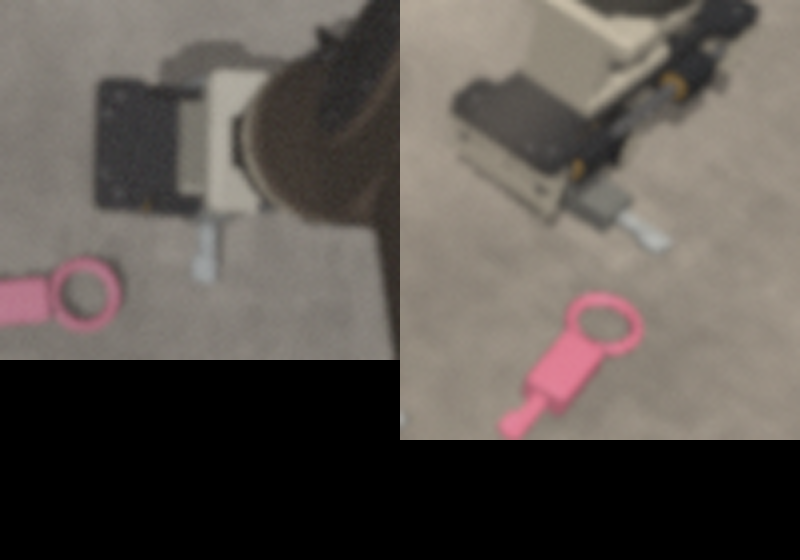

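The key's grip sits between the fingers, the blade protruding at crop (205,250). Next I go down 3 mm, close and lift.

>>> apply_moves --pt "65 0 0 -0.05 0" --pt "0 0 0 0 0" --pt "0 0 0 0 0" --pt "0 0 0 0 0" --pt "0 0 0 0 0" --pt "0 0 0 0 0" --pt "0 0 0 0.2 0" --pt "0 0 0 0.5 0" --pt "0 0 0 0.8 0" --pt "0 0 0 0.8 0" --pt "0 0 0 0.8 0" --pt "0 0 0 0.8 0" --newtons 55

```text
clock: 4.08
position: [0.5021, -0.3035, 0.2383]
ee_rot: [3.138, -0.131, 0.001]
force: [0.6, 0.5, -1.5]
width: 0.28
gripper_force: 54.9
```

>>> apply_moves --pt "0 0.07 0.4 0.5 -0.03" --pt "0 0.07 0.7 0.3 -0.03" --pt "0 0.07 0.75 0 -0.03" --pt "0 0.07 0.75 0 -0.03" --pt "0 0.07 0.75 0 -0.03" --pt "0 0.07 0.75 0 -0.03" --pt "0 0.07 0.75 0 -0.03" --pt "0 0.07 0.75 0 -0.03" --pt "0 0.07 0.75 0 -0.03" --pt "0 0.07 0.75 0 -0.03" --pt "0 0.07 0.75 0 0" --pt "0 0.05 0.4 0 0"

```text
clock: 5.58
position: [0.551, 0.1943, 0.2844]
ee_rot: [-3.12, 0.361, -0.0]
force: [-0.1, -1.1, -0.7]
width: 0.281
gripper_force: 54.9
```

>>> apply_moves --pt "0 0 0 0 0" --pt "0 0 0 0 0"

```text
clock: 5.82
position: [0.5517, 0.1902, 0.2841]
ee_rot: [3.119, -0.367, 0.0]
force: [0.3, -0.3, -0.9]
width: 0.279
gripper_force: 54.9
```

Run:
```python
from h import *
t,_=grab('top'); s,_=grab('side')
L=np.zeros((600,800,3),np.uint8)
a=cv2.resize(t[190:290,220:300],None,fx=5,fy=5,interpolation=2); b=cv2.resize(s[205:325,240:320],None,fx=5,fy=5,interpolation=2)
L[:500,:400]=a; L[:600,400:]=b; save(L,'over1.png'); print(observe()['position'],observe()['ee_rot'],observe()['force'])
```

```text
[0.55185889 0.18986006 0.28405045] [ 3.11919138e+00 -3.68572370e-01  6.12046030e-04] [ 0.10690607 -0.18427649 -1.388512  ]
```

View pics/over1.png

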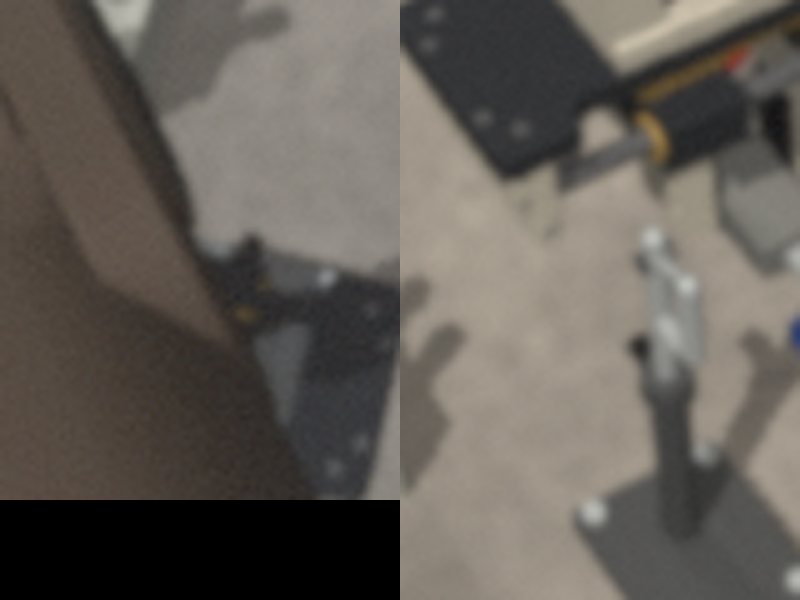

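The eye is hidden behind the gripper body in both views. The hook is visible (nose at crop (687,285), post at (652,240)), as measured, so I descend by dead reckoning and feel.

>>> apply_moves --pt "0 0 0.02 -0.4 0" --pt "0 0 0 -0.4 0" --pt "0 0 0 -0.4 0" --pt "0 0 0 -0.2 0" --pt "0 0 0 0 0" --pt "0 0 0 0 0" --newtons 60

```text
clock: 6.68
position: [0.5523, 0.1927, 0.2008]
ee_rot: [-3.119, 0.366, -0.002]
force: [-0.6, -0.3, -1.2]
width: 0.277
gripper_force: 59.9
```

Run:
```python
from h import *
t,_=grab('top'); s,_=grab('side')
L=np.zeros((600,800,3),np.uint8)
a=cv2.resize(t[200:300,230:290],None,fx=6,fy=6,interpolation=2); b=cv2.resize(s[225:325,255:328],None,fx=6,fy=6,interpolation=2)
L[:600,:360]=a; L[:600,362:800]=b; save(L,'over2.png'); o=observe();print(o['position'],o['ee_rot'],o['force'],o['ft_torque'])
```

```text
[0.55228909 0.19281302 0.20076838] [-3.11945552e+00  3.65750143e-01 -2.27454601e-03] [ 1.03476694  0.00213268 -1.17070498] [ 0.09423839  0.06762141 -0.02852272]
```

View pics/over2.png

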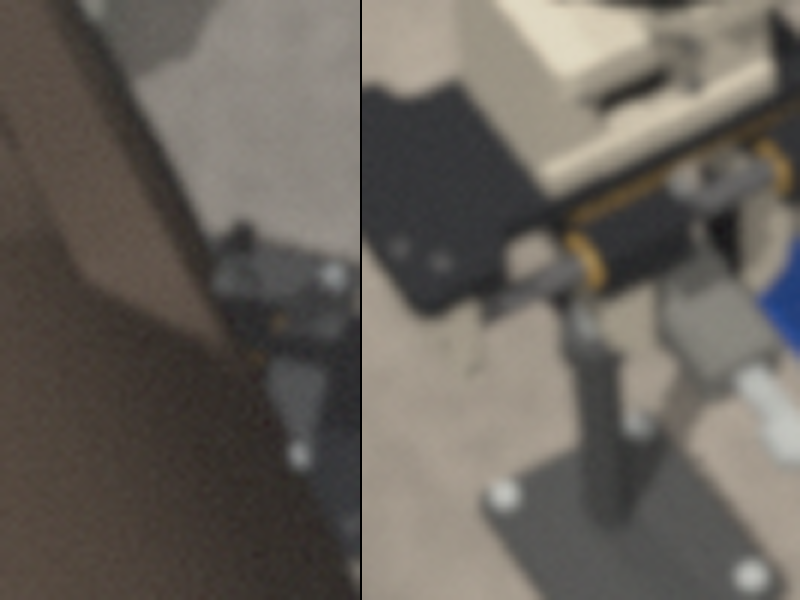

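>>> apply_moves --pt "0 -0.01 -0.02 -0.06 0" --pt "0 0 0 -0.06 0" --pt "0 0 0 -0.05 0" --pt "0 0 0 0 0"

```text
clock: 7.28
position: [0.5512, 0.1915, 0.1894]
ee_rot: [3.12, -0.366, 0.0]
force: [0.9, 0.9, 0.3]
width: 0.275
gripper_force: 59.9
```

>>> apply_moves --pt "0 0 0 -0.035 0" --pt "0 0 0 -0.035 0" --pt "0 0 0 0 0"

```text
clock: 7.65
position: [0.5509, 0.1916, 0.1853]
ee_rot: [-3.12, 0.365, 0.001]
force: [-2.4, 1.2, 2.1]
width: 0.275
gripper_force: 59.9
```

Run:
```python
from h import *
f=[]
for i in range(6):
    imaging.get_image('side'); o=observe(); f.append([*o['position'],*o['force'],*o['ft_torque']])
print(np.round(np.mean(f,0),4)); print(np.std(f,0).round(4))
```

```text
[ 0.551   0.1916  0.1854 -1.713   0.7051  1.8393  0.1309  0.263   0.007 ]
[1.000e-04 0.000e+00 0.000e+00 5.622e-01 4.300e-01 5.840e-01 2.320e-02
 9.100e-03 2.390e-02]
```

>>> apply_moves --pt "0 0 0 -0.035 0" --pt "0 0 0 -0.035 0" --pt "0 0 0 0 0"

```text
clock: 8.32
position: [0.5514, 0.1914, 0.1811]
ee_rot: [-3.12, 0.366, -0.001]
force: [-1.4, 0.1, 3.3]
width: 0.28
gripper_force: 59.9
```

```bash
cat > r.py <<'E'
from h import *
f=[]
for i in range(4):
    imaging.get_image('side'); o=observe(); f.append([*o['position'],*o['force'],*o['ft_torque']])
print(np.round(np.mean(f,0),4))
E
python3 r.py
```

```text
[ 0.5513  0.1914  0.1812 -0.4942  0.0219  3.4452  0.0719  0.0318  0.0232]
```

Soft, gradually rising force with a falling side force means the gate is swinging. I continue.

>>> apply_moves --pt "0 0 0 -0.04 0" --pt "0 0 0 -0.04 0" --pt "0 0 0 -0.02 0" --pt "0 0 0 0 0"

```text
clock: 9.02
position: [0.5506, 0.1914, 0.1747]
ee_rot: [3.12, -0.365, -0.002]
force: [-1.7, -0.4, 3.9]
width: 0.274
gripper_force: 59.9
```

>>> apply_moves --pt "0 0 0 -0.04 0" --pt "0 0 0 -0.04 0" --pt "0 0 0 -0.02 0" --pt "0 0 0 0 0"

```text
clock: 9.52
position: [0.5506, 0.1915, 0.1687]
ee_rot: [3.12, -0.365, -0.002]
force: [-3.7, 0.2, 1.9]
width: 0.278
gripper_force: 59.9
```

```bash
python3 r.py
```

```text
[ 5.506e-01  1.915e-01  1.688e-01 -4.081e+00  8.272e-01  6.340e-01
  1.550e-01  8.143e-01 -1.700e-03]
```

>>> apply_moves --pt "0 -0.03 0.007 -0.02 0" --pt "0 0 0 -0.02 0" --pt "0 0 0 0 0"

```text
clock: 10.1
position: [0.5494, 0.1919, 0.1667]
ee_rot: [-3.12, 0.366, -0.0]
force: [-3.5, 0.4, 1.9]
width: 0.275
gripper_force: 59.9
```

```bash
python3 r.py
```

```text
[ 0.5494  0.1919  0.1667 -3.3248  0.3379  2.2086  0.0576  0.4242 -0.005 ]
```

>>> apply_moves --pt "0 0 0 -0.035 0" --pt "0 0 0 -0.035 0" --pt "0 0 0 0 0"

```text
clock: 10.68
position: [0.5484, 0.1919, 0.1618]
ee_rot: [3.12, -0.365, -0.003]
force: [-3.4, 1.1, -1.4]
width: 0.278
gripper_force: 59.9
```

>>> apply_moves --pt "0 0 0 -0.03 0" --pt "0 0 0 -0.03 0" --pt "0 0 0 0 0"

```text
clock: 11.05
position: [0.5501, 0.1916, 0.159]
ee_rot: [-3.12, 0.366, -0.002]
force: [0.2, -0.3, -1.5]
width: 0.279
gripper_force: 59.9
```

```bash
python3 r.py
```

```text
[ 5.498e-01  1.918e-01  1.591e-01  6.030e-02  2.415e-01 -9.010e-01
  4.780e-02  3.420e-02 -8.000e-04]
```

The force dropped away at TCP z ≈ 0.160, so the bar is past the gate. Now I lift carefully to find the gate from below.

>>> apply_moves --pt "0 0 0 0.06 0" --pt "0 0 0 0.06 0" --pt "0 0 0 0.06 0" --pt "0 0 0 0.04 0" --pt "0 0 0 0 0"

```text
clock: 11.88
position: [0.5494, 0.1919, 0.1724]
ee_rot: [-3.12, 0.366, -0.001]
force: [-0.2, -0.3, -1.4]
width: 0.279
gripper_force: 59.9
```

>>> apply_moves --pt "0 0 0 0.03 0" --pt "0 0 0 0.03 0" --pt "0 0 0 0 0"

```text
clock: 12.25
position: [0.5494, 0.1919, 0.1759]
ee_rot: [-3.12, 0.366, -0.0]
force: [0.1, 0.8, -0.2]
width: 0.279
gripper_force: 59.9
```

>>> apply_moves --pt "0 0 0 0.03 0" --pt "0 0 0 0.02 0" --pt "0 0 0 0 0"

```text
clock: 12.62
position: [0.5494, 0.1919, 0.1789]
ee_rot: [-3.12, 0.366, -0.0]
force: [-1.0, -0.5, -0.9]
width: 0.278
gripper_force: 59.9
```

>>> apply_moves --pt "0 0 0 0.025 0" --pt "0 0 0 0 0"

```text
clock: 12.88
position: [0.5494, 0.1919, 0.1803]
ee_rot: [-3.12, 0.366, -0.0]
force: [0.5, -0.3, -0.5]
width: 0.276
gripper_force: 59.9
```

>>> apply_moves --pt "0 0 0 0.02 0" --pt "0 0 0 0 0"

```text
clock: 13.12
position: [0.5491, 0.1918, 0.1811]
ee_rot: [3.12, -0.365, -0.001]
force: [-0.7, 0.4, -4.1]
width: 0.278
gripper_force: 59.9
```

>>> apply_moves --pt "0 0 0 0.02 0" --pt "0 0 0 0 0"

```text
clock: 13.38
position: [0.5487, 0.1916, 0.182]
ee_rot: [3.119, -0.366, -0.002]
force: [0.7, 0.0, -8.1]
width: 0.28
gripper_force: 59.9
```

>>> apply_moves --pt "0 0 0 0.02 0" --pt "0 0 0 0 0"

```text
clock: 13.62
position: [0.5486, 0.1914, 0.1832]
ee_rot: [3.119, -0.366, -0.003]
force: [-1.0, -1.1, -11.1]
width: 0.279
gripper_force: 60.0
```

The gate holds at 7–10 N. I back off slightly, hold briefly, then lower.

>>> apply_moves --pt "0 0 0 -0.015 0" --pt "0 0 0 0 0" --pt "0 0 0 0 0"

```text
clock: 14.0
position: [0.5488, 0.1916, 0.1827]
ee_rot: [3.12, -0.366, -0.002]
force: [-3.0, -2.8, -8.9]
width: 0.278
gripper_force: 60.0
```

>>> apply_moves --pt "0 0 0 -0.06 0" --pt "0 0 0 -0.06 0" --pt "0 0 0 -0.06 0" --pt "0 0 0 -0.06 0" --pt "0 0 0 -0.06 0" --pt "0 0 0 0 0"

```text
clock: 14.75
position: [0.5492, 0.1918, 0.1646]
ee_rot: [3.12, -0.366, -0.001]
force: [-0.8, -0.5, -1.0]
width: 0.275
gripper_force: 60.0
```

```bash
python3 r.py
```

```text
[ 0.5494  0.1919  0.165   0.0234 -0.2389 -0.3982  0.0609  0.0218 -0.0171]
```

>>> apply_moves --pt "0 0 0 -0.06 0" --pt "0 0 0 -0.06 0" --pt "0 0 0 -0.02 0" --pt "0 0 0 0 0"

```text
clock: 15.45
position: [0.5492, 0.1919, 0.1564]
ee_rot: [3.12, -0.366, -0.0]
force: [-0.8, 0.1, -1.5]
width: 0.274
gripper_force: 60.0
```

>>> apply_moves --pt "0 0 0 -0.02 0" --pt "0 0 0 0 0"

```text
clock: 15.7
position: [0.5493, 0.1919, 0.1553]
ee_rot: [3.12, -0.366, -0.0]
force: [-0.1, 0.8, -0.7]
width: 0.279
gripper_force: 60.0
```

>>> apply_moves --pt "0 0 0 -0.02 0" --pt "0 0 0 0 0"

```text
clock: 15.95
position: [0.5494, 0.1919, 0.1543]
ee_rot: [-3.12, 0.366, -0.001]
force: [-0.1, -0.1, 1.5]
width: 0.278
gripper_force: 60.0
```

Bar resting on the U's floor. I loosen the grip to let the key sag, then open.

>>> apply_moves --pt "0 0 0 0 0" --pt "0 0 0 0 0" --pt "0 0 0 0 0" --pt "0 0 0 0 0" --newtons 3

```text
clock: 16.45
position: [0.5493, 0.1919, 0.1541]
ee_rot: [3.12, -0.366, 0.0]
force: [0.1, -0.3, -1.3]
width: 0.283
gripper_force: 3.0
```

>>> apply_moves --pt "35 0 0 0 0" --pt "45 0 0 0 0" --pt "55 0 0 0 0" --pt "60 0 0 0 0" --pt "60 0 0 0 0" --pt "60 0 0 0 0" --pt "60 0 0 0 0" --pt "60 0 0 0 0"

```text
clock: 17.45
position: [0.5493, 0.1919, 0.1542]
ee_rot: [-3.12, 0.366, -0.0]
force: [0.3, -0.3, 1.4]
width: 0.603
gripper_force: 0.0
```

```bash
python3 r.py
python3 - <<'E'
from h import *
t,_=grab('top'); s,_=grab('side'); save(s,'rel.png',(255,215,335,325),5)
E
```

```text
[ 0.5493  0.1919  0.1541  0.2507 -0.0248 -0.1621  0.0665 -0.0126 -0.0028]
```

View pics/rel.png

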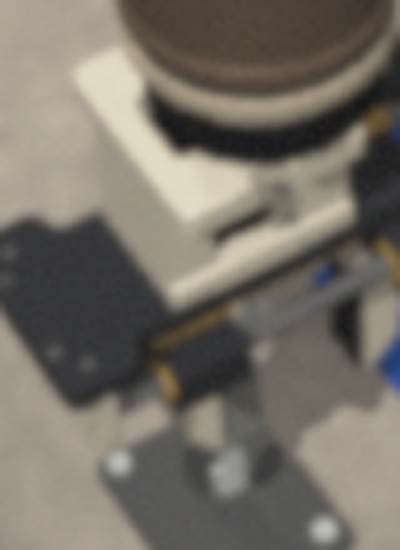

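The key has dropped to hang from the hook; its blade shows at (230,470). I retreat upward and back.

>>> apply_moves --pt "60 -0.05 0 0.2 0" --pt "60 -0.1 0 0.4 0" --pt "60 -0.1 0 0.5 0" --pt "60 -0.2 0 0.5 0" --pt "60 -0.4 0 0.5 0" --pt "60 -0.6 0 0.4 0" --pt "60 -0.6 0 0 0" --pt "60 -0.6 0 0 0" --pt "60 0 0 0 0" --pt "60 0 0 0 0" --pt "60 0 0 0 0" --pt "60 0 0 0 0"

```text
clock: 19.25
position: [0.3909, 0.1918, 0.304]
ee_rot: [3.12, -0.367, -0.001]
force: [-0.2, -0.2, -1.0]
width: 0.604
gripper_force: 0.0
```

>>> apply_moves --pt "60 0 0 0 0" --pt "60 0 0 0 0" --pt "60 0 0 0 0" --pt "60 0 0 0 0" --pt "60 0 0 0 0" --pt "60 0 0 0 0" --pt "60 0 0 0 0" --pt "60 0 0 0 0" --pt "60 0 0 0 0" --pt "60 0 0 0 0" --pt "60 0 0 0 0" --pt "60 0 0 0 0"

```text
clock: 20.75
position: [0.3903, 0.1919, 0.3041]
ee_rot: [3.12, -0.366, -0.0]
force: [0.1, 0.5, -0.4]
width: 0.598
gripper_force: 0.0
```

Run:
```python
from h import *
s,_=grab('side'); 
for i in range(8): s2,_=imaging.get_image('side')
print(np.abs(s.astype(int)-s2)[225:345,255:345].max())
save(s2,'fin.png',(255,225,345,345),5)
```

```text
7
```

View pics/fin.png

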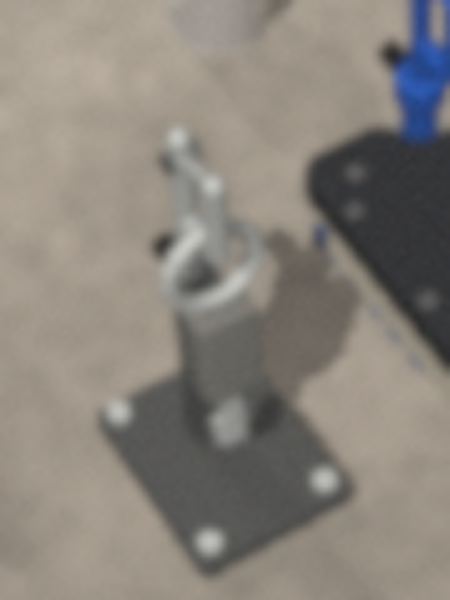

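The key hangs still, with its eye (210,265) around the U's nose limb (212,185), the gate shut between nose and post (178,140), and the grip below. I hand it in.

```bash
python3 -c "
from cell import arm; print(arm.sign_off())"
```

```text
the job is handed in; nothing more can be done
None
```

The large-eyed key is clipped behind the gate of the grey hook, held when tugged up with about 7–10 N, and hung still on the hook with the gripper clear when I handed the job in; no verdict came back.

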